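# Set the polariser lever to the long mark and switch on the lamp

### The job

On the round polariser stage, gently push the upright post of the ring's lever around its arc with a fingertip until the pointer stands exactly at the one long mark of the scale, and leave it there. Only then press the lamp button on the small grey box fully down and let it come back up. Grip nothing, and leave the dish on the stage, the other glassware and the tools where they are.

Things in the scene. Friction and masses are not known exactly. Their poses are not given: they have to be found in the camera images.
- stage: fixed white round housing, 260 mm in diameter, 45 mm high, standing on the bench; a fixed glass plate of 87 mm diameter in its middle rises to 57 mm. Origin: centre of its underside, on the axis of the ring. Its own -x is its front.
- ring: black ring turning about the stage's vertical axis (outside 130, inside 90 mm, top 57 mm above the bench); its lever arm sticks out along its own -x. Origin on the axis, z up. Turns 1.4 rad either side of the stage's front to hard stops; friction (2 N at the post) keeps it where left. Starts at least 0.4 rad counter-clockwise (from above) of the long mark. Over 25 N is too much.
- post_top (a point): centre of the top of the upright dark steel post on the lever arm: 12 mm in diameter, 85 mm from the ring's axis, free all round from 57 mm (top of the lever arm) to 100 mm above the bench. This is what to push.
- pointer (a point): tip of the lever arm's narrow black pointer, 5 mm wide, 99 mm from the ring's axis, 54 mm above the bench, on the line from the axis through the post
- scale: flat aluminium collar fixed on top of the housing around the ring (outside 260 mm, inside 202 mm, top 49 mm above the bench), with 13 black marks 15 degrees apart: one long one (27 x 5 mm) along the collar's own -x and short ones (10 x 3 mm) at its outer edge. Origin on the ring's axis, 45 mm above the bench. It is turned differently each time and does not move.
- long_mark (a point): inner end of the long mark, 99 mm from the ring's axis, 50 mm above the bench: the pointer's tip has to stand here as seen from above
- lamp_box: fixed grey box of the lamp switch, 120 x 90 mm, 50 mm high, left or right of the stage; origin at the centre of its underside
- lamp_top (a point): centre of the top of the round black push button on the box (32 mm in diameter), 72 mm above the bench; it is pressed straight down
- lamp (a joint): travel of the lamp button, m: 0 up, 0.006 fully down; a spring of about 4 N at full travel brings it back up
- tip_rack: fixed box of pipette tips, 120 x 90 mm, 57 mm high, on the other side of the stage; origin at the centre of its underside
- dish: loose glass dish, 72 mm in diameter, 16 mm high, on the glass plate in the middle of the ring; origin at the centre of its underside. Not to be moved.
- beaker_small: loose glass beaker, 50 mm in diameter, 60 mm high; origin at its underside. Not to be moved.
- beaker_large: loose glass beaker, 80 mm in diameter, 100 mm high; origin at its underside. Not to be moved.
- iron_ring: loose flat iron ring, 84 mm in diameter, 6 mm high. Not to be moved.
- wash_bottle: loose white bottle, 56 mm in diameter, 160 mm high; origin at its underside. Not to be moved.
- scissors: loose scissors lying flat, 175 mm long. Not to be moved.
- boss_clamp: loose metal clamp, about 110 mm long, 22 mm high. Not to be moved.

How it is judged:
By the outcome, as a careful person would: the job done as asked, in the order asked, and still so for the second after the job is handed in, with the robot touching nothing.
It also fails if it takes over 54 s, if anything falls off the work surface, if the arm or the gripper's body presses on something with over 40 N, if the wrist force passes 120 N, or if a joint passes its speed limit or range.

### The arm

A 7-joint arm with a two-finger parallel gripper is mounted at the origin on the work surface. World frame = base frame: x ahead of the robot, y to its left, z up, the work surface at z = 0. Lengths are in m, angles in rad, forces in N, time in s.
With the tool pointing down it reaches from about 0.425 to 0.925 m from the base axis. Payload 6.8 kg.
Tool frame: the origin (TCP) lies on the front face of the gripper's body, between the roots of the fingers; the fingertips stand 73 mm ahead of it and the grasp point (between the pads) lies 54 mm ahead of it (env.nose_length is the distance from the TCP to the fingertips, in m); z points along the fingers, y is the direction in which the jaws open and shut (so a half turn about z gives the same grasp; the last joint's range is limited). The gripper opens to 85 mm and grips with 20 to 120 N. Pads are 22 mm wide; open, the fingers measure 114 mm over their backs; the gripper's body (76 mm by 85 mm) begins 54 mm behind the grasp point. The pads swing forward as they close: fully open they stand 13 mm farther back than shut.
Start: joints at [-1.268, 0.477, 0.022, 1.555, -0.011, 1.109, -0.083], TCP at [0.27, 0.619, 0.304] pointing down, gripper open.
Joint ranges: [-2.96, 2.96], [-0.34, 2.1], [-1.41, 1.46], [0.24, 2.44], [-1.37, 4.51], [0.17, 1.92], [-2.96, 2.96]. Speed limits (rad/s): [2.39, 2.39, 3.14, 3.14, 3.14, 3.14, 3.14].

### API

Orientations are given as a unit quaternion [w, x, y, z].
In Python, from cell import env, kin, camera, calibration, job gives the robot as it stands. The module is installed in compiled form; this text tells all that it offers. Calls block until the motion is done:
- env.reach(position, orientation): joint-space move of the TCP to a pose.
- env.movel(position, velocity=0.15, rot=None, stop_force=None): straight line of the TCP; rot=None keeps the orientation; velocity is the mean speed in m/s. With stop_force (N) it stops when the force on the tool has changed by that much, and returns True; else False.
- env.goto_joints(angles): joint-space move.
- env.grip(opening, f_grip=None): finger opening in m; f_grip is the grip in N (None keeps the last); returns when the fingers have stopped.
- env.dwell(seconds).
- kin.inverse_kinematics(position, orientation): joint angles nearest the present ones, or None.
- env.get_state(): the state.
- camera(name): name is "side" or "top" or "wrist"; returns (picture, depth): 400x640x3 uint8, blue, green, red; 400x640 float32, m along the optical axis (not along the pixel's ray), 0 where there is no reading.
- calibration(name): a dict with "fx", "fy", "cx", "cy" (pixels), "k1" (the pictures are not rectified: a ray, as slopes to the right and down, at radius r is drawn at 1 + k1 r^2 times it, then the intrinsics apply), "rvec" (rotation vector, rad) and "tvec" (3), from world to camera coordinates, as OpenCV has them. Camera axes: x right, y down, z forward; pixel columns grow to the right and rows downward; lengths in m; the calibration is good to about 2 mm. A picture is of the moment at which its call begins: read the wrist's pose just before it. calibration takes no time and is no camera call; for the wrist camera it gives the pose at the moment of the call.
A pose or a line that the arm cannot do raises env.PlanningError and nothing moves.
- job.job_done(): hands the job in, once; it reports no verdict.
The state is a dict: "time": time; "qpos": joint angles; "joint_velocities": joint speeds; "joint_torque": joint torques, N m; "tcp_pos": TCP position; "orientation": TCP orientation; "force": force on the tool from outside, world axes, zero at the start; "torque": the same for the moment, N m; "opening": finger opening in m.
Only numpy, scipy, OpenCV 4.12 (cv2) and the standard library are available. Lean on these libraries where they do the work, as an engineer would, in place of code of your own. Each camera call takes 0.05 s, during which the arm holds its last target. There are 200 camera calls.

## Working session

There is one attempt and no reset: what is moved stays moved. The work goes in short steps, each a Python script; the robot and the scene stay as the last script left them, time stands still between calls to the robot, and variables do not carry over. Pictures are saved under pics/ and viewed, about 8 in all and at most 12, crops included, and the job is handed in when it is done.

```bash
mkdir -p pics; cat > h.py <<'E'
import numpy as np, cv2
from cell import env, kin, camera, calibration, job
def cal(n):
    c=calibration(n); return c,cv2.Rodrigues(np.array(c["rvec"],float))[0],np.array(c["tvec"],float).ravel()
def ray(cl,u,v):
    c,R,t=cl; d=np.array([(u-c["cx"])/c["fx"],(v-c["cy"])/c["fy"]]); s=d.copy()
    for _ in range(20): s=d/(1+c["k1"]*(s@s))
    return -R.T@t, R.T@np.array([s[0],s[1],1.])
def onplane(cl,u,v,z):
    o,d=ray(cl,u,v); return o+d*(z-o[2])/d[2]
def project(cl,p):
    c,R,t=cl; q=R@np.asarray(p,float)+t; s=q[:2]/q[2]; s=s*(1+c["k1"]*(s@s))
    return np.array([c["fx"]*s[0]+c["cx"],c["fy"]*s[1]+c["cy"]])
E
python3 - <<'E'
from h import *
for n in ("top","side"):
    im,d=camera(n); cv2.imwrite(f"pics/{n}0.png",im); np.save(n+"0.npy",d)
    c,R,t=cal(n); print(n,c,-R.T@t)
print(env.get_state())
E
```

```text
top {'fx': 507.86143125939884, 'fy': 507.86143125939884, 'cx': 312.8738830493619, 'cy': 188.78929158067433, 'k1': 0.05317662231259852, 'rvec': array([ 2.14444093, -2.18658328,  0.1353472 ]), 'tvec': array([-0.00855557,  0.56797929,  1.41579249])} [ 0.39991745 -0.00540057  1.47213413]
side {'fx': 437.3716653142622, 'fy': 437.3716653142622, 'cx': 321.6476268812294, 'cy': 198.2124614348836, 'k1': -0.10360321368411593, 'rvec': array([ 2.41644942, -0.34441324,  0.13029164]), 'tvec': array([-0.53231687,  0.16465937,  1.10698417])} [ 0.34265346 -0.71676206  0.95117226]
{'time': 0.1, 'qpos': array([-1.2680934 ,  0.47773014,  0.02235314,  1.55632958, -0.01150859,
        1.109269  , -0.08309358]), 'joint_velocities': array([ 0.00084278, -0.00039828, -0.00057353, -0.00317647,  0.00065299,
        0.00192408, -0.00015126]), 'joint_torque': array([ 3.28001399e-03, -5.97765505e+01,  1.61315940e+00, -2.81953418e+01,
        1.27553375e-02,  5.17727807e-03,  1.04315767e-06]), 'tcp_pos': array([0.26940432, 0.61847436, 0.30302422]), 'orientation': array([-1.07833225e-04,  2.03953511e-01,  9.78980245e-01, -7.96641420e-04]), 'force': array([-0.74445214,  0.58497316,  0.15954467]), 'torque': array([-0.01881922,  0.03805753, -0.01149497]), 'opening': 0.08544481766906771}
```

View pics/top0.png

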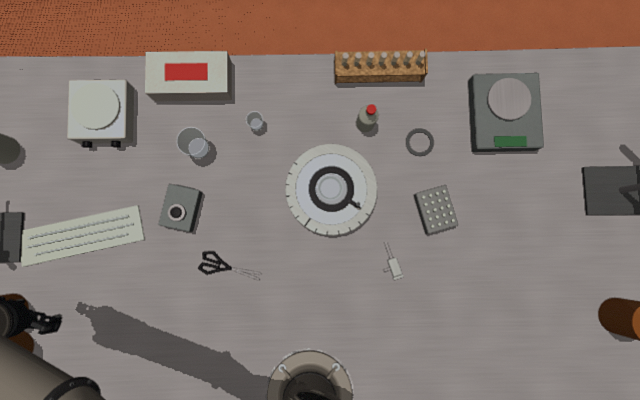

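View pics/side0.png

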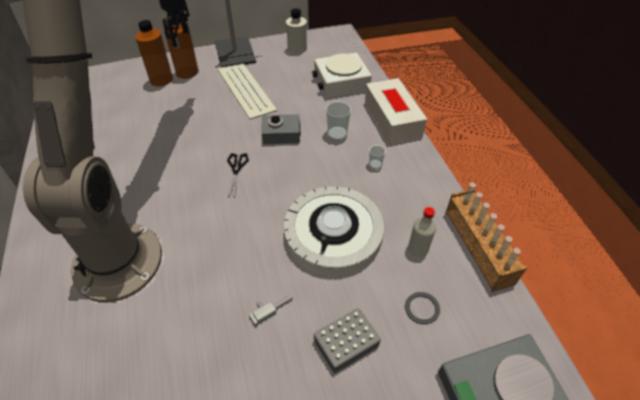

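```bash
python3 - <<'E'
from h import *
im=cv2.imread("pics/top0.png"); cl=cal("top")
# housing outline: brightish white disc
hsv=cv2.cvtColor(im,cv2.COLOR_BGR2HSV); 
m=((hsv[...,2]>150)).astype(np.uint8); m[:130]=0;m[250:]=0;m[:,:270]=0;m[:,400:]=0
m=cv2.morphologyEx(m,cv2.MORPH_CLOSE,np.ones((5,5)))
cs,_=cv2.findContours(m,cv2.RETR_EXTERNAL,cv2.CHAIN_APPROX_NONE); c=max(cs,key=cv2.contourArea)
P=np.array([onplane(cl,u,v,.049)[:2] for u,v in c[:,0]],np.float32); print(cv2.minEnclosingCircle(P),cv2.fitEllipse(P))
# black ring
g=im.max(2); b=(g<70).astype(np.uint8); b[:,:290]=0;b[:,375:]=0;b[:145]=0;b[235:]=0
n,l,s,ce=cv2.connectedComponentsWithStats(b); k=1+s[1:,4].argmax(); print(s[k],ce[k])
cs,_=cv2.findContours((l==k).astype(np.uint8),cv2.RETR_EXTERNAL,cv2.CHAIN_APPROX_NONE)
c=max(cs,key=cv2.contourArea); Q=np.array([onplane(cl,u,v,.057)[:2] for u,v in c[:,0]],np.float32)
for _ in range(4):
    ctr=cv2.fitEllipse(Q if _==0 else Q[np.abs(np.linalg.norm(Q-ctr,axis=1)-.065)<.006]); print(ctr); ctr=np.array(ctr[0])
b2=im[190:235,140:215]; 
lb=np.array(np.where(im[195:230,160:195].max(2)<50))
print("btn",lb.mean(1)[::-1]+[160,195],lb.shape, onplane(cl,*(lb.mean(1)[::-1]+[160,195]),.072))
# rectified view at z=.05 , 2px/mm... 0.5mm/px
N=600; C=ctr
img=np.zeros((N,N,2),np.float32)
for i in range(N):
  for j in range(N): img[i,j]=project(cl,[C[0]-(i-N/2)*.0005,C[1]-(j-N/2)*.0005,.05])
r=cv2.remap(im,img[...,0],img[...,1],cv2.INTER_CUBIC); cv2.imwrite("pics/rect.png",r)
E
```

```text
((0.5659024119377136, -0.0705055519938469), 0.12983131408691406) ((0.5666899085044861, -0.07004324346780777), (0.2537892758846283, 0.2547283470630646), 31.851444244384766)
[309 167  51  45 777] [332.16216216 189.49420849]
((0.5621848106384277, -0.07377300411462784), (0.11935023218393326, 0.13912254571914673), 142.3241424560547)
((0.5631492733955383, -0.07288053631782532), (0.12256553024053574, 0.1310836523771286), 145.41055297851562)
((0.5641552805900574, -0.07135646045207977), (0.12261255830526352, 0.12667416036128998), 142.89450073242188)
((0.564307689666748, -0.0709565058350563), (0.1226448118686676, 0.1256319135427475), 136.85134887695312)
btn [182.45299145 216.12820513] (2, 117) [0.49448137 0.33999197 0.072     ]
```

View pics/rect.png

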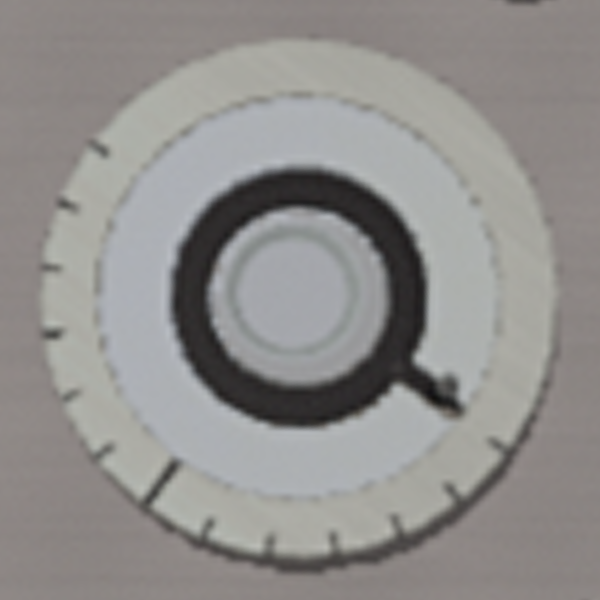

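```bash
cat >> h.py <<'E'
from scipy.spatial.transform import Rotation as Rot
C=np.array([.5655,-.0705])
def pose(th,s,tipz,sg=1,C=C,r=.085):
    th=np.radians(th); t=np.array([np.sin(th),-np.cos(th)])  # clockwise tangent
    p=C+r*np.array([np.cos(th),np.sin(th)])-s*t
    x=sg*np.array([t[0],t[1],0]); z=np.array([0,0,-1.]); y=np.cross(z,x)
    q=Rot.from_matrix(np.c_[x,y,z]).as_quat(); q=np.r_[q[3],q[:3]]
    return np.r_[p,tipz+env.nose_length],q
E
python3 - <<'E'
from h import *
print(env.nose_length)
for sg in (1,-1):
  for th in (238,190,143):
    q=kin.inverse_kinematics(*pose(th,.035,.07,sg)); print(sg,th,None if q is None else np.round(q,2))
sg=1
from sys import exit
ok=[(sg,[kin.inverse_kinematics(*pose(th,.035,.07,sg)) for th in (238,190,143)]) for sg in (1,-1)]
ok=[(max(abs(q[6]) for q in qs),sg) for sg,qs in ok if all(q is not None for q in qs)]
sg=min(ok)[1]; print("sg",sg)
env.grip(0.0,20); env.reach(*pose(238,.045,.20,sg))
s=env.get_state(); print(s["time"],s["tcp_pos"],s["qpos"],s["opening"])
cl=cal("wrist"); im,d=camera("wrist"); cv2.imwrite("pics/w1.png",im); print(project(cl,[*C,.057]),cl[0]["fx"],-cl[1].T@cl[2])
E
```

```text
0.0726
1 238 [-0.25  0.58  0.56  1.96 -0.45  0.73  1.6 ]
1 190 [-0.47  0.54  0.75  2.13 -0.59  0.69  0.86]
1 143 [-0.54  0.47  0.63  2.18 -0.47  0.63 -0.22]
-1 238 [-0.55  0.81  1.06  1.98 -0.91  0.93 -1.14]
-1 190 [-0.74  0.89  1.27  2.14 -1.08  1.   -1.82]
-1 143 [-0.14  0.4   0.13  2.15 -0.09  0.59  2.55]
sg 1
3.8083 [ 0.55902751 -0.16545563  0.27249361] [-0.40111169  0.44665389  0.77450877  1.85166469 -0.36943421  0.99266029
  1.54442261] 5.889154899216992e-05
[404.56013687 146.09416079] 277.35919208977316 [ 0.4922476  -0.12409846  0.34280196]
```

View pics/w1.png

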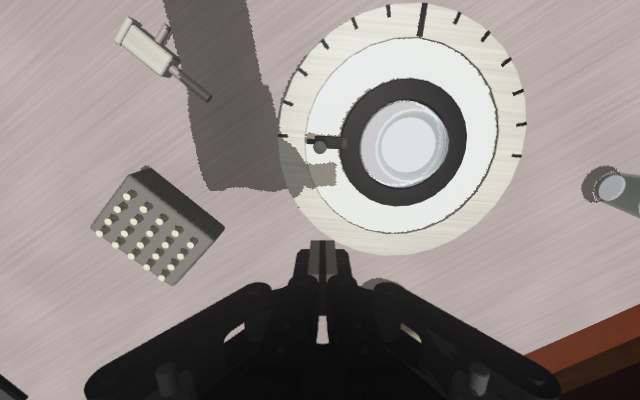

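```bash
python3 - <<'E'
from h import *
im=cv2.imread("pics/w1.png"); cl=cal("wrist")
def an(p,C): d=p[:2]-C; return np.hypot(*d).round(4), np.degrees(np.arctan2(d[1],d[0]))%360
b=(im.max(2)<90).astype(np.uint8); b[235:]=0; b[:70]=0; b[:,:335]=0;b[:,480:]=0
n,l,s,ce=cv2.connectedComponentsWithStats(b);k=1+s[1:,4].argmax()
cs,_=cv2.findContours((l==k).astype(np.uint8),cv2.RETR_EXTERNAL,cv2.CHAIN_APPROX_NONE)
c=max(cs,key=cv2.contourArea); Q=np.array([onplane(cl,u,v,.057)[:2] for u,v in c[:,0]],np.float32); c0=C
for _ in range(4):
    e=cv2.fitEllipse(Q[np.abs(np.linalg.norm(Q-c0,axis=1)-.065)<.006]); c0=np.array(e[0])
print(e)
for nm,uv,z in (("ptr",(306,142),.054),("post",(320,147),.1),("m_in",(419.5,37),.05),("m_out",(423,3),.05)):
    p=onplane(cl,*uv,z); print(nm,p,an(p,c0))
# outer collar circle
g=cv2.cvtColor(im,cv2.COLOR_BGR2GRAY)
lt=cal("top"); t=cv2.imread("pics/top0.png")
print("lamp rough",onplane(lt,177,212,.072))
E
```

```text
((0.5639665126800537, -0.07276992499828339), (0.12649035453796387, 0.12951213121414185), 140.15701293945312)
ptr [ 0.5090495  -0.15400342  0.054     ] (np.float64(0.0981), np.float64(235.93977225055048))
post [ 0.51636912 -0.14128356  0.1       ] (np.float64(0.0834), np.float64(235.21174460959725))
m_in [ 0.4840361  -0.01135051  0.05      ] (np.float64(0.1008), np.float64(142.46092480189054))
m_out [0.46086074 0.0035781  0.05      ] (np.float64(0.1283), np.float64(143.48069849982514))
lamp rough [0.50613019 0.35494869 0.072     ]
```

```bash
sed -i 's/^C=.*/C=np.array([.5645,-.0718])/' h.py; python3 - <<'E'
from h import *
TZ=.069
def mv(p,v,**k): return env.movel(p[0],v,rot=p[1],**k)
mv(pose(235.7,.042,.13),.15); print(mv(pose(235.7,.042,TZ),.1,stop_force=8))
print(mv(pose(235.7,.020,TZ),.06,stop_force=8))
for th in np.arange(227,152,-8.).tolist()+[151.]:
    h=mv(pose(th,.017,TZ),.06,stop_force=10); s=env.get_state()
    print(th,h,s["time"].__round__(2),s["force"].round(1),(s["tcp_pos"][:2]-pose(th,.017,TZ)[0][:2]).round(4))
    if h: break
cl=cal("wrist"); im,d=camera("wrist"); cv2.imwrite("pics/w2.png",im); print(project(cl,[*C,.057]))
E
```

```text
False
False
227.0 False 6.17 [ 0.7 -0.9 -0.3] [ 0.0003 -0.    ]
219.0 False 6.52 [-0.6 -0.3  0.1] [0.0002 0.    ]
211.0 False 6.87 [-0.4 -0.2 -0.3] [0.0002 0.    ]
203.0 False 7.22 [-0.5  0.1  0.6] [0.0002 0.    ]
195.0 False 7.57 [ 0.  -0.3  0.2] [ 0.0001 -0.    ]
187.0 False 7.92 [-0.8 -0.1 -0. ] [ 0.0001 -0.0001]
179.0 False 8.27 [0.1 0.2 0.1] [ 0.0001 -0.0001]
171.0 False 8.62 [-0.2 -0.4 -0. ] [ 0.0001 -0.0002]
163.0 False 8.97 [ 0.2 -0.6 -0.8] [ 0.     -0.0003]
155.0 False 9.32 [0.4 0.1 0.7] [ 0.     -0.0003]
151.0 False 9.57 [ 0.3 -0.2  0.6] [-0.     -0.0003]
[463.40292198 218.73075087]
```

View pics/w2.png

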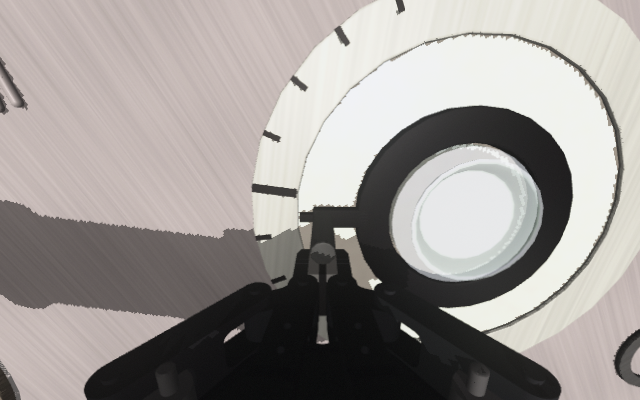

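```bash
cat > meas.py <<'E'
from h import *
def measure(cl,im,ptr,mi,mo,c0=None):
    if c0 is None:
        u,v=project(cl,[*C,.057])
        b=(im.max(2)<70).astype(np.uint8)
        n,l=cv2.connectedComponents(b)
        pu=project(cl,[C[0]+.055,C[1],.057]).astype(int); k=l[pu[1],pu[0]]
        cs,_=cv2.findContours((l==k).astype(np.uint8),cv2.RETR_EXTERNAL,cv2.CHAIN_APPROX_NONE)
        c=max(cs,key=cv2.contourArea); Q=np.array([onplane(cl,a,b_,.057)[:2] for a,b_ in c[:,0]],np.float32); c0=C
        for _ in range(4):
            e=cv2.fitEllipse(Q[np.abs(np.linalg.norm(Q-c0,axis=1)-.065)<.005]); c0=np.array(e[0])
        print("ring",e)
    out=[]
    for nm,uv,z in (("ptr",ptr,.055),("m_in",mi,.05),("m_out",mo,.05)):
        p=onplane(cl,*uv,z); d=p[:2]-c0; out.append(np.degrees(np.arctan2(d[1],d[0]))%360)
        print(nm,p.round(4),np.hypot(*d).round(4),out[-1].round(2))
    return out
E
python3 - <<'E'
from meas import *
im=cv2.imread("pics/w2.png"); cl=cal("wrist")
measure(cl,im,(301,216.5),(296,192.8),(254,188))
b=im.max(2)
for u in (260,270,280,290): print(u,np.where(b[170:205,u]<110)[0]+170)
for u in (302,306,310,330,350): print(u,np.where(b[200:235,u]<90)[0]+200)
E
```

```text
ring ((0.562928318977356, -0.07091190665960312), (0.12861768901348114, 0.1306302845478058), 69.6407241821289)
ptr [ 0.4791 -0.0241  0.055 ] 0.096 150.79
m_in [ 0.4829 -0.0108  0.05  ] 0.1001 143.06
m_out [0.4622 0.0041 0.05  ] 0.1256 143.32
260 [185 186 187 188 189 190 191 192]
270 [186 187 188 189 190 191 192 193]
280 [187 188 189 190 191 192 193 194 195]
290 [189 190 191 192 193 194 195 196]
302 [212 213 214 215 216 217 218 219 220 221]
306 [212 213 214 215 216 217 218 219 220 221]
310 [212 213 214 215 216 217 218 219 220 221]
330 [207 208 209 210 211 212 213 214 215 216 217 218 219 220 221 222 223 224
 225 226 227 228 229 230 231 232 233 234]
350 [207 208 209 210 211 212 213 214 215 216 217 218 219 220 221 222 223 224
 225 226]
```

```bash
python3 - <<'E'
from meas import *
p=pose(145,.017,.069); print(env.movel(p[0],.03,rot=p[1],stop_force=10))
cl=cal("wrist"); im,d=camera("wrist"); cv2.imwrite("pics/w3.png",im)
cv2.imwrite("pics/w3c.png",cv2.resize(im[130:290,220:420],None,fx=4,fy=4,interpolation=cv2.INTER_NEAREST)[:600])
b=im.max(2)
for u in range(250,330,6): print(u,np.where(b[180:240,u]<90)[0]+180)
E
```

```text
False
250 []
256 [205 206 207 208 209 210 211 212]
262 [205 206 207 208 209 210 211 212]
268 [206 207 208 209 210 211 212]
274 [206 207 208 209 210 211 212]
280 [206 207 208 209 210 211 212 213]
286 [206 207 208 209 210 211 212 213]
292 [206 207 208 209 210 211 212 213]
298 []
304 [213 214 215 216 217 218 219 220 221]
310 [213 214 215 216 217 218 219 220 221]
316 [207 208 209 210 211 212 213 214 215 216 217 218 219 220 221 222 223 224
 225 226 227 228 229 230 231 232 233 234 235 236 237 238 239]
322 [207 208 209 210 211 212 213 214 215 216 217 218 219 220 221 222 223 224
 225 226 227 228 229 230 231 232 233 234 235 236 237 238 239]
328 [207 208 209 210 211 212 213 214 215 216 217 218 219 220 221 222 223 224
 225 226 227 228 229 230 231 232 233 234 235 236 237 238 239]
```

View pics/w3c.png

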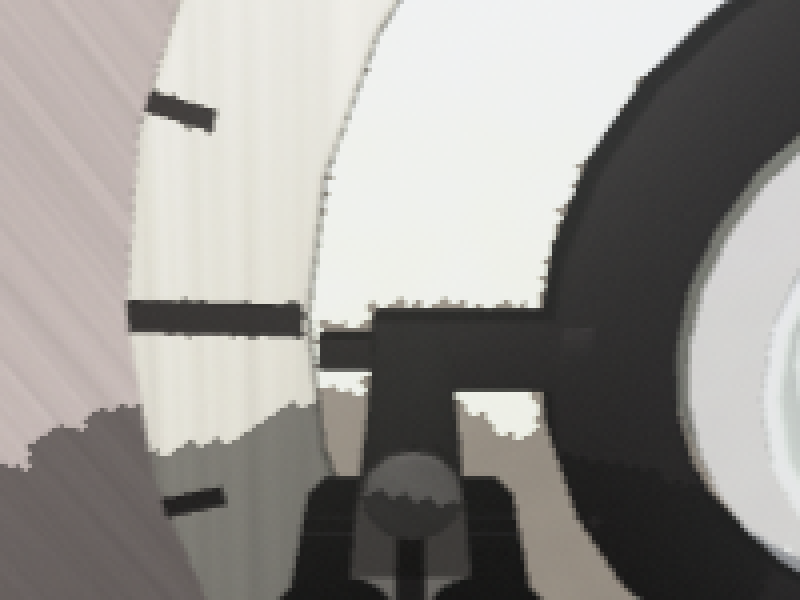

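```bash
python3 - <<'E'
from meas import *
im=cv2.imread("pics/w3.png"); cl=cal("wrist")
for z in (.049,.05): pass
o=measure(cl,im,(300,217),(295,209.6),(253,208.4))
o=measure(cl,im,(300,217),(295,209.6),(253,208.4),C)
lm=project(cl,[*(np.array(C)+.099*np.array([np.cos(np.radians(143.2)),np.sin(np.radians(143.2))])),.05]); print(lm)
E
```

```text
ring ((0.5630667805671692, -0.07067044079303741), (0.12858128547668457, 0.13058701157569885), 63.21478271484375)
ptr [ 0.484  -0.0151  0.055 ] 0.0966 144.9
m_in [ 0.4829 -0.0107  0.05  ] 0.1001 143.2
m_out [0.462  0.0048 0.05  ] 0.1261 143.23
ptr [ 0.484  -0.0151  0.055 ] 0.0985 144.84
m_in [ 0.4829 -0.0107  0.05  ] 0.1019 143.18
m_out [0.462  0.0048 0.05  ] 0.1279 143.21
[299.72844622 209.8053067 ]
```

```bash
python3 - <<'E'
from meas import *
p=pose(143.35,.017,.069); print(env.movel(p[0],.02,rot=p[1],stop_force=10)); env.dwell(.2)
p=pose(143.35,.035,.069); env.movel(p[0],.05)
p=pose(143.2,.060,.16); env.movel(p[0],.1,rot=p[1])
env.dwell(.2)
cl=cal("wrist"); im,d=camera("wrist"); cv2.imwrite("pics/w4.png",im)
import pickle; pickle.dump(cl,open("cl4.pkl","wb"))
u,v=project(cl,[*(C+.099*np.array([np.cos(np.radians(143.2)),np.sin(np.radians(143.2))])),.05]).astype(int); print(u,v,env.get_state()["time"])
u0,v0=max(u-80,0),max(v-60,0); print(u0,v0)
cv2.imwrite("pics/w4c.png",cv2.resize(im[v0:v0+120,u0:u0+160],None,fx=5,fy=5,interpolation=cv2.INTER_NEAREST))
E
```

```text
False
306 132 12.4417
226 72
```

View pics/w4c.png

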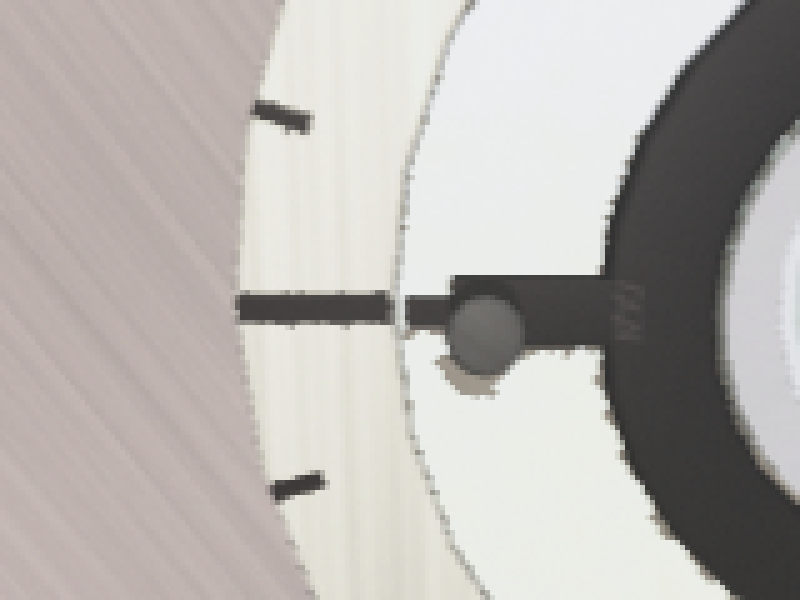

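```bash
python3 - <<'E'
from meas import *
import pickle; cl=pickle.load(open("cl4.pkl","rb")); im=cv2.imread("pics/w4.png"); g=im.max(2).astype(float)
def row(us,a,b):
    w=np.clip(150-g[a:b,us],0,None); r=np.arange(a,b)[:,None]; return (w*r).sum()/w.sum()
mi=(302.5,row(range(295,303),126,142)); mo=(275,row(range(275,283),126,142)); pt=(309,row(range(308,315),126,142)); print(mi,mo,pt)
for u in (300,309,312): print(g[128:141,u])
for z in (.053,.054,.055):
  for cc in (C,np.array([.5630,-.0707])):
    a=[np.degrees(np.arctan2(*(onplane(cl,*uv,h)[:2]-cc)[::-1])) for uv,h in ((pt,z),(mi,.0495),(mo,.0495))]; print(z,np.round(a,2))
E
```

```text
(302.5, np.float64(133.13734523466744)) (275, np.float64(133.20591647331787)) (309, np.float64(133.98335724533715))
[231. 231. 173.  72.  70.  69.  69.  69. 118. 230. 230. 230. 229.]
[237. 237. 237. 102.  71.  70.  70.  70.  70. 109. 197. 237. 237.]
[237. 237. 237. 101.  69.  70.  68.  69.  69. 108. 157. 237. 237.]
0.053 [143.63 143.34 143.33]
0.053 [143.63 143.33 143.32]
0.054 [143.59 143.34 143.33]
0.054 [143.58 143.33 143.32]
0.055 [143.54 143.34 143.33]
0.055 [143.54 143.33 143.32]
```

```bash
python3 - <<'E'
from meas import *
import pickle
def mv(p,v,**k): return env.movel(p[0],v,rot=p[1],**k)
mv(pose(143.1,.035,.069),.1); print(mv(pose(143.1,.017,.069),.03,stop_force=10)); env.dwell(.2)
mv(pose(143.1,.035,.069),.05); mv(pose(143.2,.060,.16),.1); env.dwell(.2)
cl=cal("wrist"); im,d=camera("wrist"); cv2.imwrite("pics/w5.png",im); g=im.max(2).astype(float)
def row(us,a,b):
    w=np.clip(150-g[a:b,us],0,None); r=np.arange(a,b)[:,None]; return (w*r).sum()/w.sum()
mi=(302.5,row(range(295,303),126,142)); pt=(309,row(range(308,315),126,142)); print(mi,pt)
print([np.degrees(np.arctan2(*(onplane(cl,*uv,h)[:2]-C)[::-1])) for uv,h in ((pt,.054),(mi,.0495))])
q=[0,.204,.979,0]; q=np.array(q)/np.linalg.norm(q)
p=env.get_state()["tcp_pos"]; env.movel([p[0],p[1],.30],.2)
env.reach([.506,.355,.26],q); env.dwell(.2)
cl=cal("wrist"); im,d=camera("wrist"); cv2.imwrite("pics/w6.png",im); pickle.dump(cl,open("cl6.pkl","wb"))
t,dt=camera("top"); cv2.imwrite("pics/top1.png",t)
print(env.get_state()["time"],env.get_state()["tcp_pos"],project(cl,[.506,.355,.072]))
E
```

```text
False
(302.5, np.float64(133.13447079236553)) (309, np.float64(132.52428613482485))
[np.float64(142.84781358570504), np.float64(143.33988136060935)]
18.6917 [0.50627235 0.35439931 0.26020699] [323.06692242 194.91217925]
```

View pics/w6.png

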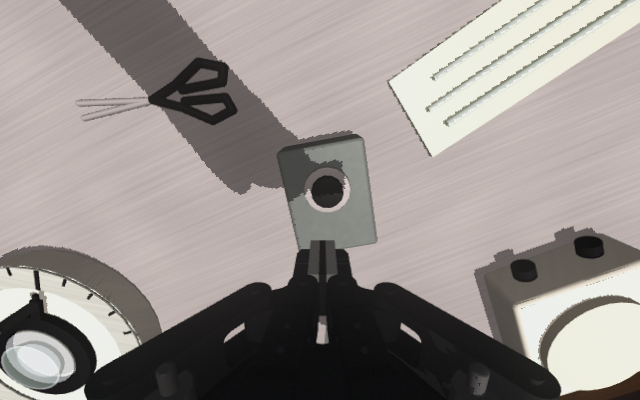

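```bash
python3 - <<'E'
from meas import *
import pickle; cl=pickle.load(open("cl6.pkl","rb")); im=cv2.imread("pics/w6.png")
b=np.zeros(im.shape[:2],np.uint8); b[168:215,305:350]=(im.max(2)[168:215,305:350]<60)
n,l,s,ce=cv2.connectedComponentsWithStats(b); k=1+s[1:,4].argmax(); print(s[k],ce[k],onplane(cl,*ce[k],.072))
cs,_=cv2.findContours((l==k).astype(np.uint8),0,1); (u,v),r=cv2.minEnclosingCircle(cs[0]); P=onplane(cl,u,v,.072); print(u,v,r,P,2*np.linalg.norm(onplane(cl,u+r,v,.072)-P))
def mv(p,v,**k): return env.movel(p[0],v,rot=p[1],**k)
env.reach(*pose(143.3,-.042,.20)); mv(pose(143.3,-.042,.069),.15,stop_force=8)
print(mv(pose(143.3,-.021,.069),.06,stop_force=8)); print(mv(pose(143.3,-.017,.069),.01,stop_force=8)); env.dwell(.3)
print(env.get_state()["tcp_pos"]-pose(143.3,-.017,.069)[0])
mv(pose(143.3,-.035,.069),.05); mv(pose(143.3,-.035,.16),.15); mv(pose(143.2,.060,.16),.15); env.dwell(.2)
cl=cal("wrist"); im,d=camera("wrist"); cv2.imwrite("pics/w7.png",im); g=im.max(2).astype(float)
def row(us,a,b):
    w=np.clip(150-g[a:b,us],0,None); r=np.arange(a,b)[:,None]; return (w*r).sum()/w.sum()
mi=(302.5,row(range(295,303),126,142)); pt=(309,row(range(308,315),126,142)); print(mi,pt)
print([np.degrees(np.arctan2(*(onplane(cl,*uv,h)[:2]-C)[::-1])) for uv,h in ((pt,.054),(mi,.0495))])
cv2.imwrite("pics/w7c.png",cv2.resize(im[72:192,226:386],None,fx=5,fy=5,interpolation=cv2.INTER_NEAREST)); print(env.get_state()["time"])
E
```

```text
[311 176  32  32 778] [326.73650386 191.05784062] [0.50385786 0.35981889 0.072     ]
326.779541015625 191.21107482910156 15.944411277770996 [0.50401627 0.35979575 0.072     ] 0.030905999721770685
False
False
[ 9.27270933e-05  1.82316471e-04 -2.24898966e-05]
(302.5, np.float64(134.20944206008585)) (309, np.float64(134.5332741792369))
[np.float64(143.30760768602778), np.float64(143.3422579276707)]
24.6583
```

View pics/w7c.png

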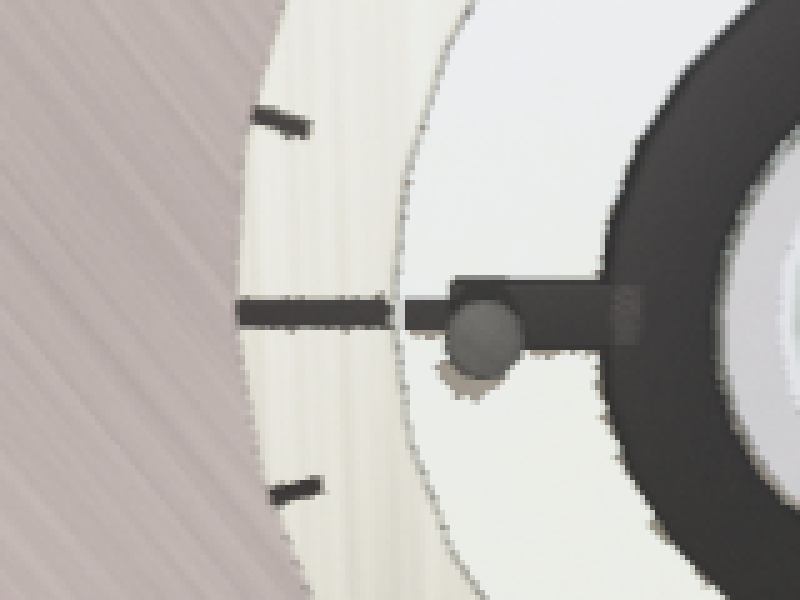

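```bash
python3 - <<'E'
from h import *
n=env.nose_length; q=np.array([0,.204,.979,0]); q/=np.linalg.norm(q); B=[.504,.3598]
p=env.get_state()["tcp_pos"]; env.movel([p[0],p[1],.28],.2)
env.reach([*B,.20],q); env.movel([*B,.08+n],.1)
h=env.movel([*B,.062+n],.015,stop_force=12); s=env.get_state(); print(h,s["tcp_pos"][2]-n,s["force"])
env.dwell(.3); s=env.get_state(); print(s["tcp_pos"]-[*B,n],s["force"])
env.movel([*B,.10+n],.05); env.movel([*B,.26],.15); env.dwell(.3)
cl=cal("wrist"); im,d=camera("wrist"); cv2.imwrite("pics/w8.png",im)
t,_=camera("top"); cv2.imwrite("pics/top2.png",t)
c,R,tt=cl; u,v=project(cl,[*B,.072]).astype(int); o,r=ray(cl,u,v); dd=np.median(d[v-4:v+5,u-4:u+5]); print("button top z",(o+r*dd)[2],env.get_state()["time"])
a=cv2.imread("pics/top0.png")[100:300,140:470]; cv2.imwrite("pics/cmp.png",cv2.resize(np.vstack([a,t[100:300,140:470]]),None,fx=1.5,fy=1.5))
E
```

```text
True 0.06614214648065136 [-1.04043345  0.28709442  7.44042011]
[6.47633741e-05 7.37204675e-05 6.61416439e-02] [-1.69971999 -0.56662418  6.98196611]
button top z 0.07251900746866835 30.4583
```

View pics/cmp.png

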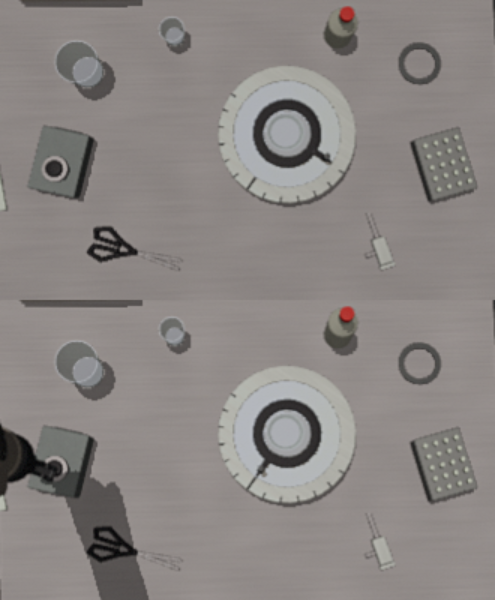

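```bash
python3 -c "
from h import *
job.job_done()"
```

```text
the job is handed in; nothing more can be done
```

The pointer stands at the long mark, the lamp button was pressed once after that, and the job is handed in (about 30 s on the robot's clock).

- **Pointer:** I pushed the post round its arc with the closed fingertips, about 93° clockwise. A fine nudge went roughly 0.5° past the mark, so I nudged it back from the other side. The last wrist picture gave the pointer at 143.31° and the mark at 143.34°. I did not measure it again after that, but the top picture after the button press shows it still on the mark.
- **Button:** The fingertip stopped at 66.1 mm on the force limit, against a nominal 66.0 mm fully down. It held there at about 7 N, more than the 4 N spring. After release, depth put the button top at 72.5 mm, so it had come back up.
- **Other objects:** Comparing the top pictures before and after by eye, the dish, glassware and tools look unmoved. The arm was clear of everything at hand-in.

The force readings while pushing stayed within noise (about 1 N), so they did not confirm contact with the post. I relied on the pictures for that.

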